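Point out the next transfer on the bench

ROBOT

A 6-joint arm with a two-finger parallel gripper is mounted at the origin on a cart in front of the work surface, level with it; the furniture and walls round the work are solid. World frame = base frame: x ahead of the robot, y to its left, z up, the work surface at z = 0. Lengths are in m, angles in degrees, forces in N, time in s.
With the tool pointing down it reaches from about 0.35 to 0.875 m from the base axis. Payload 4.2 kg.
Tool frame: the origin (TCP) lies between the finger pads, 19 mm behind the fingertips; this is the grasp point; z points along the fingers, y is the line along which they close (so a half turn about z gives the same grasp; the last joint's range is limited). The gripper opens to 87 mm and grips with 3 to 60 N. Pads are 19 mm wide; open, the fingers measure 117 mm over their backs; the gripper's body (75 mm by 190 mm) begins 51 mm behind the grasp point.
Start: joints at [88.213, 22.042, 0.453, 0, -68.411, -14.817], TCP at [0.179, 0.599, 0.241] pointing down, gripper open.
Joint ranges: [-179.83, 179.83], [-69.29, 118.12], [-61.27, 80.66], [-181.25, 117.63], [-171.15, -9.14], [-177.46, 177.46]. Speed limits (degrees/s): [159.86, 159.86, 180, 180, 180, 180].

INTERFACE

Orientations are given as a 3x3 rotation matrix whose columns are the frame's x, y, z axes.
In Python, from station import r, imaging, models gives the robot as it stands. The module is installed in compiled form; this text tells all that it offers.
- The arm moves only by the tool apply_moves, never from a script. Its argument "moves" is a list of rows, each a list of 2 entries, a list of its own where there are three numbers: the shift along the tool's x, y, z in m, then the turn about the tool's z in degrees. A call has 1 to 5 rows; each row shifts and turns the commanded pose from where the row before left it, along the tool's axes as they then stand; what a row does not reach is not made up. A row lasts 1/12 s, in which the tool goes at most 41.7 mm and 7.16 degrees, less where a joint would pass 70% of its speed; a pose out of reach is approached as far as the arm can. A call is refused whole if a number of a shift passes 0.0417 or a number of a turn 7.16, either way. A call with a gripper value outside its range is refused whole. "hand" is the finger opening in m, from 0 to 0.087, set as the call begins (left out, the last holds). The fingers move at their own pace and stop on an object; the grip force is fixed at half the most. Time passes only in rows, so rows that do not move let the fingers close. It gives the time, the measured TCP pose, the force, the opening and the grip force at its end, in the units of the state.
- r.sense(): the state, without advancing time (a new reading comes with each control period).
- imaging.capture(name): name is "scene" or "top" or "wrist"; returns a dict with "frame" (384x512x3 uint8, blue, green, red), "intrinsics" (3x3 intrinsics, pixels), "dist" ([k1, k2, p1, p2, k3] as OpenCV has them; the pictures are not rectified), "eye" and "orientation" of the camera in the world. Camera axes: x right, y down, z forward; pixel columns grow to the right and rows downward; lengths in m; the calibration is good to about 2 mm. A picture is of the moment at which its call begins. There is no depth.
- r.finish_job(): hands the job in; it is judged then, once.
Trained networks look in a picture, given as the dict that the camera call returned (one of the last four; its "shot" number tells which), for a name from the list of things; names that differ only in an ending like _2 or _b are one class to them, and where a whole thing is asked for, a point or a joint stands for the part that bears it (a point fixed in the world has none). Each returns a list of dicts, best first, with "confidence" (0 to 1); they miss things now and then, are a little off and sometimes report something else, mostly with a low value. They report only what shows in the picture. A call takes as long as a camera call. They do not tell look-alikes from the thing itself.
- models.cut_out(picture, target): "region" (384x512 bool, what is visible of it) and "extent" ([left, top, width, height] as shares, 0 to 1, of the picture: columns of its width, rows of its height, round what is visible of it).
- models.place_of(picture, target): "at" ([column, row] as shares, 0 to 1, of the picture: columns of its width, rows of its height: a listed point, or the origin of a listed thing).
The state is a dict: "time_s": time; "joints": joint angles; "joint_velocities": joint speeds; "effort": joint torques, N m; "tcp_pos": TCP position; "ee_rot": TCP orientation; "wrist_force": force on the tool from outside, world axes, zero at the start; "moment": the same for the moment, N m; "gripper_width": opening from 0.0 (shut) to 1.0 (fully open); "gripper_force": force on a finger pad.
Only numpy, scipy, OpenCV 4.12 (cv2) and the standard library are available. Lean on these libraries where they do the work, as an engineer would, in place of code of your own. Each camera call takes 0.05 s, during which the arm holds its last target. There are 200 camera calls.

TASK

Show a new colleague the next transfer by pointing straight down with the fingertips, a couple of centimetres above the middle of each thing and without touching it, holding still for about two seconds each time: first the blue-capped bottle it comes from, then the orange-capped tube in the rack it goes into, then the small white bench timer that stands between the bottles and the purple mixer, near the tape roll, and is to be started. Go from one to the next well above everything, so that no other bottle, tube or the tape roll seems to be meant, touch and move nothing at all, and finish still pointing at the timer.

Things in the scene. Friction and masses are not known exactly. Their poses are not given: they have to be found in the camera images.
- bottle_blue: reagent bottle with a blue screw cap, 66 mm across, 135 mm tall, upright on the worktop; origin at the centre of its underside, z up
- bottle_blue_cap (a point): centre of the top face of the blue bottle cap (cap 38 mm across), 135 mm above the worktop, z up
- bottle_red: reagent bottle with a red screw cap, 70 mm across, 140 mm tall, not meant; origin at the centre of its underside, z up
- bottle_red_cap (a point): centre of the top of the red bottle cap (40 mm across), 140 mm above the worktop
- bottle_black: reagent bottle with a black screw cap, 62 mm across, 120 mm tall, not meant; origin at the centre of its underside, z up
- bottle_black_cap (a point): centre of the top of the black bottle cap (36 mm across), 120 mm above the worktop
- rack: open blue wire tube rack, 72 x 140 x 62 mm (x, y, z), fixed to the worktop, holding three tubes in cells whose centres are 47 mm or more apart; origin at the centre of its underside, y along its length
- tube_orange: conical screw-cap tube with an orange cap, 32 mm across the cap, 114 mm tall, standing upright in a cell of the rack, 5 mm above the worktop; origin at the centre of its foot, z up
- tube_orange_cap (a point): centre of the top face of the orange tube cap, about 118 mm above the worktop, z up
- tube_blue_a: conical screw-cap tube with a blue cap, 32 mm across the cap, 114 mm tall, standing upright in a cell of the rack, 5 mm above the worktop; origin at the centre of its foot, z up; not meant
- tube_blue_a_cap (a point): centre of the top of that tube's blue cap, about 118 mm above the worktop
- tube_blue_b: conical screw-cap tube with a blue cap, 32 mm across the cap, 114 mm tall, standing upright in a cell of the rack, 5 mm above the worktop; origin at the centre of its foot, z up; not meant
- tube_blue_b_cap (a point): centre of the top of that tube's blue cap, about 118 mm above the worktop
- timer: white bench timer with a grey display on its sloping front, 53 x 62 x 34 mm, on the worktop to the right of the bottles, near the tape roll; origin at the centre of its underside, z up
- timer_top (a point): centre of the timer seen from above, 34 mm above the worktop (its highest level), z up
- tape: roll of white label tape lying flat, 78 mm across, 19 mm high, not meant; origin at the centre of its underside, z up
- tape_top (a point): centre of the tape roll at the level of its upper face, 19 mm above the worktop
Mind the look-alikes: they are no part of the job. What is shaped like the tube_orange but green or red is not meant.

How it is judged (in metres and radians):
On the way, in this order (a step that is already met when the one before it is completed fails the run):
1. point at the blue-capped bottle and dwell (horizontal distance between the grasp point and bottle_blue_cap below 0.018 m and z of the grasp point in the frame of bottle_blue_cap between 0.02 and 0.075 m and angle between the grasp point's own z axis and vertical above 2.5 rad), for 1 s.
2. point at the orange-capped tube and dwell (horizontal distance between the grasp point and tube_orange_cap below 0.018 m and z of the grasp point in the frame of tube_orange_cap between 0.02 and 0.075 m and angle between the grasp point's own z axis and vertical above 2.5 rad), for 1 s.
3. point at the bench timer and dwell (horizontal distance between the grasp point and timer_top below 0.018 m and z of the grasp point in the frame of timer_top between 0.02 and 0.075 m and angle between the grasp point's own z axis and vertical above 2.5 rad), for 1 s.
At the end, for the whole second after the job is handed in: The tool still points at the timer: TCP within 18 mm of the vertical through the middle of its top, 20 to 75 mm above it, tool axis within 36 degrees of straight down; bottles, tubes, timer and tape upright, at rest and within 10 mm of where they started (all of step 3 and distance of each of bottle_blue, bottle_red, bottle_black, tube_orange, tube_blue_a, tube_blue_b, timer, tape from where it was at the start of the episode below 0.01 m and linear speed of each of bottle_blue, bottle_red, bottle_black, tube_orange, tube_blue_a, tube_blue_b, timer, tape below 0.02 m/s and angle between each of bottle_blue, bottle_red, bottle_black, tube_orange, tube_blue_a, tube_blue_b, timer, tape's own z axis and vertical below 0.2 rad); the robot touches nothing.
It fails at once if the robot touches something (contact force between any of the fingers, the arm and anything else above 0.3 N).
It fails at once if something on the bench is moved more than 10 mm, lifted or tipped (distance of any of bottle_blue, bottle_red, bottle_black, tube_orange, tube_blue_a, tube_blue_b, timer, tape from where it was at the start of the episode above 0.01 m or angle between any of bottle_blue, bottle_red, bottle_black, tube_orange, tube_blue_a, tube_blue_b, timer, tape's own z axis and vertical above 0.2 rad).
It fails at once if another bottle, tube or the tape roll is pointed at: TCP within 20 mm of its middle from above and less than 75 mm above its top ((horizontal distance between the grasp point and bottle_red_cap below 0.02 m and z of the grasp point in the frame of bottle_red_cap below 0.075 m) or (horizontal distance between the grasp point and bottle_black_cap below 0.02 m and z of the grasp point in the frame of bottle_black_cap below 0.075 m) or (horizontal distance between the grasp point and tube_blue_a_cap below 0.02 m and z of the grasp point in the frame of tube_blue_a_cap below 0.075 m) or (horizontal distance between the grasp point and tube_blue_b_cap below 0.02 m and z of the grasp point in the frame of tube_blue_b_cap below 0.075 m) or (horizontal distance between the grasp point and tape_top below 0.02 m and z of the grasp point in the frame of tape_top below 0.075 m)).
It also fails if it takes over 64 s, if anything falls off the work surface, if the arm or the gripper's body presses on something with over 40 N, if the wrist force passes 120 N, or if a joint passes its speed limit or range.

## Working session

There is one attempt and no reset: what is moved stays moved. The work goes in short steps, Python scripts to look and compute and a tool call to move; the robot and the scene stay as the last step left them, time stands still between calls to the robot, and variables do not carry over. Pictures are saved under pics/ and viewed, at most 10 in all, crops included, and the job is handed in when it is done.

Besides the shell and the picture viewer there is one more tool, called as name(argument=value, ...) on one line, values as JSON. apply_moves: Moves the arm, as the interface text tells. Its arguments: {"type":"object","properties":{"moves":{"type":"array"},"hand":{"type":"number"}},"required":["moves"]}

```bash
mkdir -p pics; cat > h.py <<'E'
import numpy as np, cv2
from station import r, imaging, models
def ray(p,uv):
    K=np.array(p["intrinsics"],float);d=np.array(p["dist"],float)
    n=cv2.undistortPoints(np.array([[uv]],float),K,d)[0,0]
    R=np.array(p["orientation"],float).reshape(3,3)
    return np.array(p["eye"],float),R@np.array([n[0],n[1],1.])
def at_z(p,uv,z):
    e,d=ray(p,uv);return e+d*(z-e[2])/d[2]
E
python3 - <<'E'
from h import *
s=r.sense();print(s["time_s"],s["tcp_pos"],np.round(s["ee_rot"],3).tolist(),s["gripper_width"])
Z=dict(bottle_blue_cap=.135,bottle_red_cap=.14,bottle_black_cap=.12,tube_orange_cap=.118,tube_blue_a_cap=.118,timer_top=.034,tape_top=.019)
ims=[]
for c in("scene","top"):
    p=imaging.capture(c);ims.append(p["frame"]);cv2.imwrite(f"pics/{c}.png",p["frame"]);print(c,np.round(p["eye"],3))
    for n,z in Z.items():
        for d in models.place_of(p,n)[:4]:
            uv=np.array(d["at"])*[512,384];print(n,round(d["confidence"],2),uv.round(),at_z(p,uv,z).round(3))
E
```

```text
0.0 [0.17841349 0.59840942 0.24017682] [[0.958, -0.286, -0.001], [-0.286, -0.958, -0.002], [0.0, 0.002, -1.0]] 0.9981073694096692
scene [0.159 0.766 0.952]
bottle_blue_cap 0.62 [241. 284.] [0.402 0.32  0.135]
bottle_blue_cap 0.41 [263. 156.] [ 0.55  -0.121  0.135]
bottle_red_cap 0.89 [265. 154.] [ 0.547 -0.126  0.14 ]
bottle_black_cap 0.63 [247. 195.] [0.527 0.042 0.12 ]
tube_orange_cap 0.82 [188. 265.] [0.551 0.319 0.118]
tube_orange_cap 0.81 [229. 273.] [0.45  0.296 0.118]
tube_orange_cap 0.69 [227. 309.] [0.406 0.383 0.118]
tube_orange_cap 0.63 [203. 229.] [0.577 0.205 0.118]
tube_blue_a_cap 0.66 [241. 281.] [0.411 0.303 0.118]
tube_blue_a_cap 0.56 [252. 257.] [0.419 0.227 0.118]
timer_top 0.75 [305. 163.] [ 0.455 -0.263  0.034]
timer_top 0.58 [267. 157.] [ 0.585 -0.233  0.034]
timer_top 0.51 [277. 216.] [0.443 0.006 0.034]
tape_top 0.78 [280. 142.] [ 0.584 -0.349  0.019]
tape_top 0.25 [231. 263.] [0.493 0.207 0.019]
top [0.267 0.021 1.464]
bottle_blue_cap 0.67 [266. 199.] [ 0.446 -0.027  0.135]
bottle_red_cap 0.93 [292. 166.] [ 0.543 -0.104  0.14 ]
bottle_black_cap 0.9 [250. 178.] [0.513 0.021 0.12 ]
bottle_black_cap 0.69 [177. 198.] [0.453 0.235 0.12 ]
bottle_black_cap 0.38 [157. 201.] [0.442 0.293 0.12 ]
tube_orange_cap 0.64 [132. 211.] [0.415 0.367 0.118]
tube_orange_cap 0.62 [133. 185.] [0.491 0.367 0.118]
tube_orange_cap 0.55 [192. 160.] [0.568 0.193 0.118]
tube_orange_cap 0.51 [152. 167.] [0.544 0.311 0.118]
tube_blue_a_cap 0.61 [176. 211.] [0.414 0.236 0.118]
timer_top 0.91 [337. 201.] [ 0.454 -0.253  0.034]
tape_top 0.64 [293. 165.] [ 0.573 -0.118  0.019]
tape_top 0.6 [365. 163.] [ 0.581 -0.353  0.019]
```

View pics/scene.png

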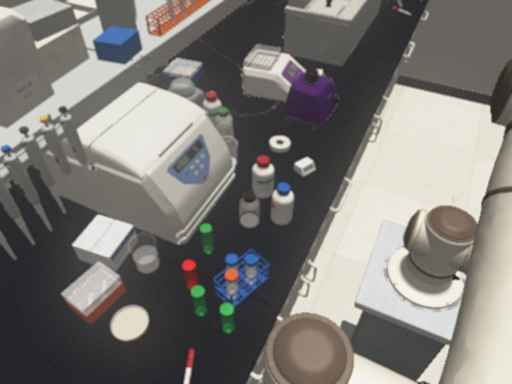

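View pics/top.png

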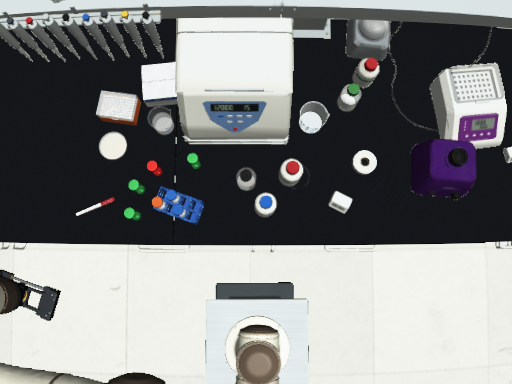

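The top picture shows the blue-capped bottle at (266,202), the orange tube in the rack at (157,202), and the timer at (340,202). The look-alikes are red and green tubes at (152,166), (134,185), (130,213) and (193,159), which stand outside the rack. The rack's own blue tubes are at about (172,195) and (177,210). The tape at (365,162) and the red and black bottles at (291,170) and (246,178) are not meant. In the scene picture the targets are at (284,188), (231,275) and (305,166). Next I'll refine the positions by colour and confirm them in one crop.

```bash
python3 - <<'E'
from h import *
from scipy.optimize import least_squares
P={c:imaging.capture(c) for c in("top","scene")}
def blob(p,c,f,rad):
    F=p["frame"].astype(int);b,g,rr=F[...,0],F[...,1],F[...,2]
    m=f(b,g,rr).astype(np.uint8);k=np.zeros_like(m);cv2.circle(k,c,rad,1,-1);m&=k
    n,l,s,ct=cv2.connectedComponentsWithStats(m)
    i=1+np.argmax(s[1:,4]);return ct[i],s[i].tolist(),(l==i)
T={"blue":((266,202),(284,188),lambda b,g,r:(b>120)&(b>r+60),9,.130),
"orange":((157,202),(231,275),lambda b,g,r:(r>130)&(r>b+60)&(g<r-40),9,.113),
"red":((291,168),(263,160),lambda b,g,r:(r>100)&(r>b+60),9,.135),
"timer":((340,202),(305,166),lambda b,g,r:(r>90),16,.025)}
big=cv2.resize(P["top"]["frame"][140:230,110:390],None,fx=2.8,fy=2.8,interpolation=cv2.INTER_CUBIC)
sc=cv2.resize(P["scene"]["frame"][140:310,180:340],None,fx=2,fy=2,interpolation=cv2.INTER_CUBIC)
for n,(a,b,f,rad,z) in T.items():
    R=[]
    for c,q in(("top",a),("scene",b)):
        uv,s,m=blob(P[c],q,f,rad);R.append(ray(P[c],uv));print(n,c,uv.round(1),s,at_z(P[c],uv,z).round(3))
        if c=="top":cv2.drawMarker(big,tuple(int(v) for v in (uv-[110,140])*2.8),(0,255,255),0,8)
        else:cv2.drawMarker(sc,tuple(int(v) for v in (uv-[180,140])*2),(0,255,255),0,8)
    A=np.vstack([np.eye(3)-np.outer(d,d)/(d@d) for e,d in R]);y=np.hstack([(np.eye(3)-np.outer(d,d)/(d@d))@e for e,d in R])
    x,res,_,_=np.linalg.lstsq(A,y,rcond=None);print("  tri",x.round(3),"res",np.sqrt(res).round(4))
o=np.zeros((592,784,3),np.uint8);o[:252]=big;o[252:592,:320]=sc;cv2.imwrite("pics/c.png",o)
E
```

```text
blue top [265.6 201.5] [260, 196, 12, 12, 123] [ 0.441 -0.026  0.13 ]
blue scene [283.3 186.6] [277, 182, 13, 10, 99] [ 0.443 -0.027  0.13 ]
  tri [ 0.441 -0.025  0.132] res [0.001]
orange top [156.7 201.7] [152, 197, 11, 11, 95] [0.442 0.295 0.113]
orange scene [231.  274.5] [225, 269, 13, 12, 130] [0.444 0.295 0.113]
  tri [0.443 0.295 0.114] res [0.0013]
red top [292.5 167. ] [287, 161, 12, 13, 129] [ 0.542 -0.105  0.135]
red scene [263.  159.3] [257, 155, 13, 9, 90] [ 0.545 -0.107  0.135]
  tri [ 0.543 -0.104  0.137] res [0.0014]
timer top [340.3 201.7] [329, 191, 24, 23, 347] [ 0.453 -0.265  0.025]
timer scene [304.6 165.9] [294, 156, 22, 21, 316] [ 0.453 -0.256  0.025]
  tri [ 0.455 -0.267  0.015] res [0.001]
```

View pics/c.png

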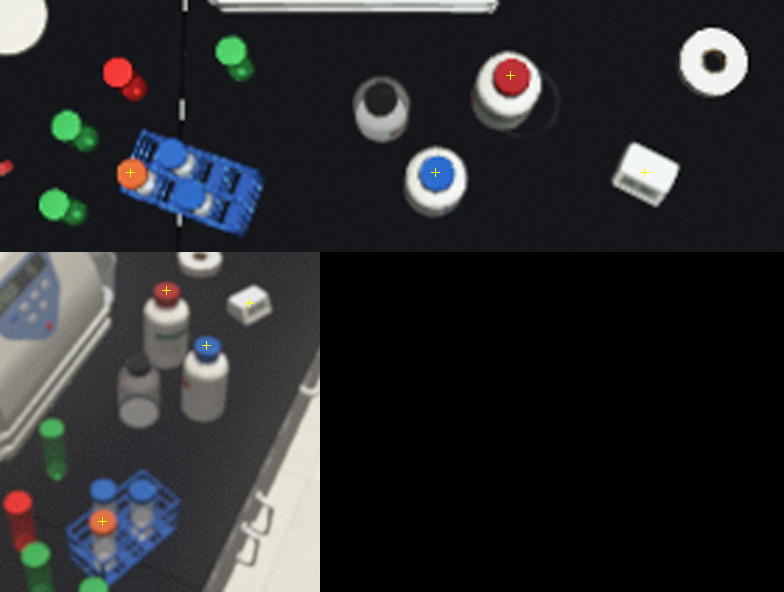

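Confirmed in the crop: the blue bottle is at (0.441,-0.026), the orange tube (the only orange one, in the rack) at (0.443,0.295), and the timer at about (0.454,-0.263). I'll close the fingers, rise a little, and go to the bottle at z=0.26.

apply_moves(hand=0, moves=[[[0,0,-0.01],0],[[0,0,-0.01],0],[[0.01,0.012,0],0],[[0.0215,0.0262,0],0],[[0.0215,0.0262,0],0]])

```text
time_s: 1.32
tcp_pos: [0.211, 0.5222, 0.2623]
ee_rot: [[0.959, -0.284, 0.001], [-0.284, -0.959, 0.002], [0.0, -0.002, -1.0]]
wrist_force: [0.4, -0.2, 0.4]
gripper_width: 0.707
gripper_force: 0.0
```

apply_moves(moves=[[[0.0215,0.0262,0],0],[[0.0215,0.0262,0],0],[[0.0215,0.0262,0],0],[[0.0215,0.0262,0],0],[[0.0215,0.0262,0],0]])

```text
time_s: 1.73
tcp_pos: [0.2771, 0.3647, 0.2628]
ee_rot: [[0.958, -0.285, 0.001], [-0.285, -0.958, 0.002], [0.0, -0.003, -1.0]]
wrist_force: [0.5, 0.7, 0.3]
gripper_width: 0.327
gripper_force: 0.0
```

apply_moves(moves=[[[0.0215,0.0262,0],0],[[0.0215,0.0262,0],0],[[0.0215,0.0262,0],0],[[0.0215,0.0262,0],0],[[0.0215,0.0262,0],0]])

```text
time_s: 2.15
tcp_pos: [0.3427, 0.2084, 0.2629]
ee_rot: [[0.959, -0.285, 0.002], [-0.285, -0.959, 0.002], [0.001, -0.003, -1.0]]
wrist_force: [1.4, -0.6, 0.4]
gripper_width: 0.019
gripper_force: 0.0
```

apply_moves(moves=[[[0.0215,0.0262,0],0],[[0.0215,0.0262,0],0],[[0.0215,0.0262,0],0],[[0.0215,0.0262,0],0],[[0.0215,0.0262,0],0]])

```text
time_s: 2.57
tcp_pos: [0.4086, 0.0518, 0.2631]
ee_rot: [[0.958, -0.285, 0.003], [-0.285, -0.958, 0.001], [0.003, -0.002, -1.0]]
wrist_force: [1.5, 0.3, -0.3]
gripper_width: 0.006
gripper_force: 0.0
```

apply_moves(moves=[[[0.0215,0.0262,0],0],[[0.02,0.025,0],0],[[0.012,0.014,0],0],[[0,0,0],0],[[0,0,0],0]])

```text
time_s: 2.98
tcp_pos: [0.4408, -0.0252, 0.2622]
ee_rot: [[0.958, -0.288, 0.001], [-0.288, -0.958, 0.0], [0.001, -0.001, -1.0]]
wrist_force: [0.3, 0.3, -0.1]
gripper_width: 0.006
gripper_force: 0.0
```

apply_moves(moves=[[[0,0,0.02],0],[[0,0,0.02],0],[[0,0,0.02],0],[[0,0,0.014],0],[[0,0,0.006],0]])

```text
time_s: 3.4
tcp_pos: [0.4391, -0.0237, 0.1801]
ee_rot: [[0.959, -0.284, -0.003], [-0.284, -0.959, -0.0], [-0.002, 0.001, -1.0]]
wrist_force: [0.3, 0.1, -1.2]
gripper_width: 0.004
gripper_force: 0.0
```

apply_moves(moves=[[[0,0,0],0],[[0,0,0],0],[[0,0,0],0],[[0,0,0],0],[[0,0,0],0]])

```text
time_s: 3.82
tcp_pos: [0.4408, -0.0243, 0.1821]
ee_rot: [[0.958, -0.286, 0.002], [-0.286, -0.958, 0.001], [0.002, -0.001, -1.0]]
wrist_force: [-0.1, 0.7, -0.6]
gripper_width: 0.002
gripper_force: 0.0
```

```bash
python3 - <<'E'
from h import *
o=[]
for c,(x,y) in(("top",(266,202)),("scene",(284,180))):
    p=imaging.capture(c)["frame"][y-50:y+50,x-60:x+60];o.append(cv2.resize(p,None,fx=3,fy=3))
cv2.imwrite("pics/b.png",np.hstack(o))
E
```

```text
(no output)
```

View pics/b.png

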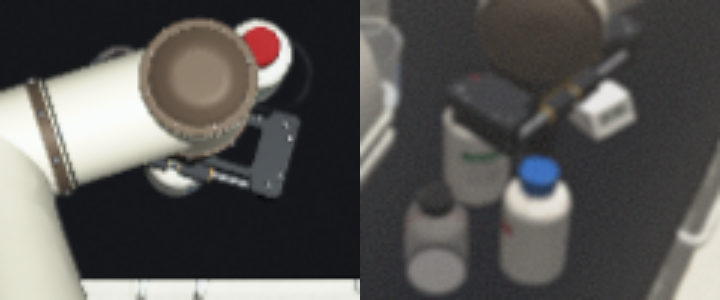

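```bash
python3 - <<'E'
from h import *
s=r.sense();t=np.array(s["tcp_pos"]);print(t,np.round(s["joints"],1))
pts=np.array([t,t-[0,0,.019],t+[0,0,.051],[.441,-.026,.135]])
for c,(x,y) in(("top",(266,202)),("scene",(284,170))):
    p=imaging.capture(c);R=np.array(p["orientation"]);e=np.array(p["eye"])
    uv=cv2.projectPoints(pts,cv2.Rodrigues(R.T)[0],-R.T@e,np.array(p["intrinsics"],float),np.array(p["dist"],float))[0][:,0];print(c,uv.round(1).tolist())
    if c=="scene":
        im=cv2.resize(p["frame"][120:220,234:334],None,fx=5,fy=5,interpolation=cv2.INTER_CUBIC);f=im.astype(float)*1.8
        for q,k in zip(uv,((0,255,0),(0,255,255),(255,0,255),(255,255,255))):cv2.circle(f,tuple(int(v) for v in (q-[234,120])*5),4,k,1)
        cv2.imwrite("pics/b2.png",np.clip(f,0,255).astype(np.uint8))
E
```

```text
[ 0.44059324 -0.02441628  0.18177333] [ 18.1   7.3 -29.2   0.  -53.4  55.3]
top [[265.9, 199.1], [265.6, 200.0], [266.5, 196.6], [265.8, 201.1]]
scene [[284.6, 174.4], [284.2, 179.3], [285.7, 160.6], [283.7, 185.9]]
```

View pics/b2.png

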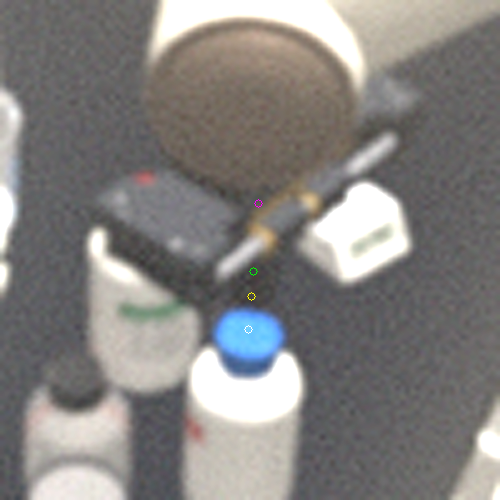

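The fingertips are right above the middle of the blue cap (cap at (284,186), tips projecting at (284,179)) and clear of it. I'll hold there.

apply_moves(moves=[[[0,0,0],0],[[0,0,0],0],[[0,0,0],0],[[0,0,0],0],[[0,0,0],0]])

```text
time_s: 4.43
tcp_pos: [0.4403, -0.0245, 0.1812]
ee_rot: [[0.958, -0.286, -0.0], [-0.286, -0.958, -0.0], [-0.0, 0.0, -1.0]]
wrist_force: [0.0, 0.0, -0.8]
gripper_width: 0.01
gripper_force: 0.0
```

apply_moves(moves=[[[0,0,0],0],[[0,0,0],0],[[0,0,0],0],[[0,0,0],0],[[0,0,0],0]])

```text
time_s: 4.85
tcp_pos: [0.4403, -0.0245, 0.1812]
ee_rot: [[0.958, -0.286, -0.0], [-0.286, -0.958, -0.0], [-0.0, 0.0, -1.0]]
wrist_force: [-0.4, 0.2, -0.5]
gripper_width: 0.007
gripper_force: 0.0
```

apply_moves(moves=[[[0,0,0],0],[[0,0,0],0],[[0,0,0],0],[[0,0,0],0],[[0,0,0],0]])

```text
time_s: 5.27
tcp_pos: [0.4403, -0.0245, 0.1812]
ee_rot: [[0.958, -0.286, -0.0], [-0.286, -0.958, 0.0], [-0.0, 0.0, -1.0]]
wrist_force: [-0.2, -0.5, 0.3]
gripper_width: 0.005
gripper_force: 0.0
```

apply_moves(moves=[[[0,0,0],0],[[0,0,0],0],[[0,0,0],0],[[0,0,0],0],[[0,0,0],0]])

```text
time_s: 5.68
tcp_pos: [0.4404, -0.0245, 0.1813]
ee_rot: [[0.958, -0.286, 0.0], [-0.286, -0.958, 0.0], [0.0, -0.0, -1.0]]
wrist_force: [-0.2, -0.4, -0.9]
gripper_width: 0.004
gripper_force: 0.0
```

apply_moves(moves=[[[0,0,-0.01],0],[[0,0,-0.02],0],[[0,0,-0.02],0],[[0,0,-0.02],0],[[0,0,-0.01],0]])

```text
time_s: 6.1
tcp_pos: [0.4414, -0.0244, 0.2638]
ee_rot: [[0.958, -0.285, 0.004], [-0.285, -0.958, 0.0], [0.004, -0.002, -1.0]]
wrist_force: [0.4, 0.3, -0.2]
gripper_width: 0.008
gripper_force: 0.0
```

apply_moves(moves=[[[-0.008,-0.028,0],0],[[-0.008,-0.028,0],0],[[-0.008,-0.028,0],0],[[-0.008,-0.028,0],0],[[-0.008,-0.028,0],0]])

```text
time_s: 6.52
tcp_pos: [0.4418, 0.1224, 0.2614]
ee_rot: [[0.958, -0.286, 0.0], [-0.286, -0.958, 0.0], [0.0, -0.0, -1.0]]
wrist_force: [0.8, -0.4, -0.3]
gripper_width: 0.004
gripper_force: 0.0
```

apply_moves(moves=[[[-0.008,-0.028,0],0],[[-0.008,-0.028,0],0],[[-0.008,-0.028,0],0],[[-0.008,-0.028,0],0],[[-0.008,-0.028,0],0]])

```text
time_s: 6.93
tcp_pos: [0.4434, 0.2681, 0.2613]
ee_rot: [[0.958, -0.285, 0.0], [-0.285, -0.958, -0.0], [0.0, 0.0, -1.0]]
wrist_force: [0.5, -0.0, -0.5]
gripper_width: 0.007
gripper_force: 0.0
```

apply_moves(moves=[[[-0.006,-0.018,0],0],[[-0.0035,-0.0087,0],0],[[0,0,0],0],[[0,0,0],0],[[0,0,0],0]])

```text
time_s: 7.35
tcp_pos: [0.4421, 0.2939, 0.2612]
ee_rot: [[0.958, -0.287, -0.0], [-0.287, -0.958, -0.0], [-0.0, 0.001, -1.0]]
wrist_force: [-0.5, -0.1, 0.7]
gripper_width: 0.002
gripper_force: 0.0
```

apply_moves(moves=[[[0,0,0.02],0],[[0,0,0.025],0],[[0,0,0.025],0],[[0,0,0.018],0],[[0,0,0.008],0]])

```text
time_s: 7.77
tcp_pos: [0.4412, 0.2925, 0.163]
ee_rot: [[0.958, -0.288, -0.003], [-0.288, -0.958, -0.003], [-0.002, 0.004, -1.0]]
wrist_force: [-0.1, -0.8, -0.5]
gripper_width: 0.005
gripper_force: 0.0
```

apply_moves(moves=[[[0,0,0],0],[[0,0,0],0],[[0,0,0],0],[[0,0,0],0],[[0,0,0],0]])

```text
time_s: 8.18
tcp_pos: [0.4427, 0.2954, 0.1665]
ee_rot: [[0.958, -0.286, 0.002], [-0.286, -0.958, 0.002], [0.001, -0.002, -1.0]]
wrist_force: [-0.6, 0.2, 0.3]
gripper_width: 0.01
gripper_force: 0.0
```

```bash
python3 - <<'E'
from h import *
t=np.array(r.sense()["tcp_pos"]);print(t)
p=imaging.capture("scene");R=np.array(p["orientation"]);e=np.array(p["eye"])
uv=cv2.projectPoints(np.array([t,t-[0,0,.019]]),cv2.Rodrigues(R.T)[0],-R.T@e,np.array(p["intrinsics"],float),np.array(p["dist"],float))[0][:,0];print(uv)
im=cv2.resize(p["frame"][220:320,180:280],None,fx=5,fy=5,interpolation=cv2.INTER_CUBIC)*1
for q in uv:cv2.circle(im,tuple(int(v) for v in (q-[180,220])*5),4,(0,255,255),1)
cv2.imwrite("pics/o.png",im)
E
```

```text
[0.44267687 0.29541759 0.16646125]
[[230.51750726 262.23005721]
 [230.80985818 266.8598336 ]]
```

View pics/o.png

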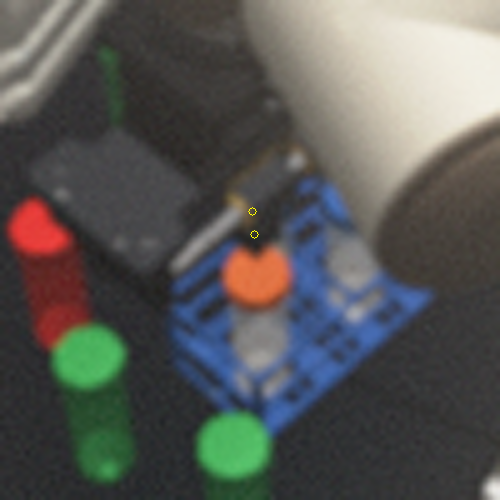

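The fingertips (231,267) stand just above the middle of the orange cap at (231,274), clear of it and in the rack. I'll hold there, then rise.

apply_moves(moves=[[[0,0,0],0],[[0,0,0],0],[[0,0,0],0],[[0,0,0],0],[[0,0,0],0]])

```text
time_s: 8.65
tcp_pos: [0.4422, 0.295, 0.1652]
ee_rot: [[0.958, -0.286, -0.0], [-0.286, -0.958, -0.0], [-0.0, 0.0, -1.0]]
wrist_force: [-0.6, -0.1, -0.8]
gripper_width: 0.004
gripper_force: 0.0
```

apply_moves(moves=[[[0,0,0],0],[[0,0,0],0],[[0,0,0],0],[[0,0,0],0],[[0,0,0],0]])

```text
time_s: 9.07
tcp_pos: [0.4422, 0.295, 0.1652]
ee_rot: [[0.958, -0.286, -0.0], [-0.286, -0.958, -0.0], [-0.0, 0.0, -1.0]]
wrist_force: [0.2, 0.3, -0.7]
gripper_width: 0.01
gripper_force: 0.0
```

apply_moves(moves=[[[0,0,0],0],[[0,0,0],0],[[0,0,0],0],[[0,0,0],0],[[0,0,0],0]])

```text
time_s: 9.48
tcp_pos: [0.4422, 0.295, 0.1653]
ee_rot: [[0.958, -0.286, -0.0], [-0.286, -0.958, -0.0], [-0.0, 0.0, -1.0]]
wrist_force: [-0.3, -0.5, -0.4]
gripper_width: 0.007
gripper_force: 0.0
```

apply_moves(moves=[[[0,0,0],0],[[0,0,0],0],[[0,0,0],0],[[0,0,0],0],[[0,0,0],0]])

```text
time_s: 9.9
tcp_pos: [0.4422, 0.295, 0.1652]
ee_rot: [[0.958, -0.286, -0.0], [-0.286, -0.958, -0.0], [-0.0, 0.0, -1.0]]
wrist_force: [0.2, 0.1, -0.3]
gripper_width: 0.002
gripper_force: 0.0
```

apply_moves(moves=[[[0,0,-0.014],0],[[0,0,-0.025],0],[[0,0,-0.025],0],[[0,0,-0.02],0],[[0,0,-0.012],0]])

```text
time_s: 10.32
tcp_pos: [0.443, 0.2956, 0.2641]
ee_rot: [[0.958, -0.285, 0.003], [-0.285, -0.958, 0.003], [0.002, -0.004, -1.0]]
wrist_force: [0.9, 0.7, 0.5]
gripper_width: 0.006
gripper_force: 0.0
```

apply_moves(moves=[[[0.0095,0.0295,0],0],[[0.0095,0.0295,0],0],[[0.0095,0.0295,0],0],[[0.0095,0.0295,0],0],[[0.0095,0.0295,0],0]])

```text
time_s: 10.73
tcp_pos: [0.4452, 0.1387, 0.2614]
ee_rot: [[0.958, -0.285, 0.0], [-0.285, -0.958, 0.0], [0.0, -0.0, -1.0]]
wrist_force: [0.7, 1.1, 0.1]
gripper_width: 0.004
gripper_force: 0.0
```

apply_moves(moves=[[[0.0095,0.0295,0],0],[[0.0095,0.0295,0],0],[[0.0095,0.0295,0],0],[[0.0095,0.0295,0],0],[[0.0095,0.0295,0],0]])

```text
time_s: 11.15
tcp_pos: [0.4486, -0.0163, 0.2615]
ee_rot: [[0.958, -0.285, 0.001], [-0.285, -0.958, 0.0], [0.001, -0.0, -1.0]]
wrist_force: [-0.2, 0.4, -0.2]
gripper_width: 0.009
gripper_force: 0.0
```

apply_moves(moves=[[[0.0095,0.0295,0],0],[[0.0095,0.0295,0],0],[[0.0095,0.0295,0],0],[[0.0095,0.0295,0],0],[[0.0095,0.0295,0],0]])

```text
time_s: 11.57
tcp_pos: [0.452, -0.1713, 0.2614]
ee_rot: [[0.958, -0.286, 0.0], [-0.286, -0.958, -0.0], [0.0, -0.0, -1.0]]
wrist_force: [1.2, 0.1, -0.4]
gripper_width: 0.004
gripper_force: 0.0
```

apply_moves(moves=[[[0.0095,0.0295,0],0],[[0.0095,0.0295,0],0],[[0.0065,0.02,0],0],[[0.003,0.0095,0],0],[[0,0,0],0]])

```text
time_s: 11.98
tcp_pos: [0.4541, -0.2643, 0.2608]
ee_rot: [[0.957, -0.289, -0.001], [-0.289, -0.957, 0.0], [-0.001, 0.0, -1.0]]
wrist_force: [-0.3, 0.7, 0.7]
gripper_width: 0.006
gripper_force: 0.0
```

apply_moves(moves=[[[0,0,0.02],0],[[0,0,0.025],0],[[0,0,0.025],0],[[0,0,0.01],0],[[0,0,0],0]])

```text
time_s: 12.4
tcp_pos: [0.4528, -0.2614, 0.1789]
ee_rot: [[0.959, -0.285, -0.006], [-0.285, -0.959, 0.002], [-0.006, -0.0, -1.0]]
wrist_force: [-0.4, 0.6, -0.6]
gripper_width: 0.006
gripper_force: 0.0
```

```bash
python3 - <<'E'
from h import *
s=r.sense();t=np.array(s["tcp_pos"]);print(t,np.round(s["joints"],1))
o=[]
for c,(x,y) in(("scene",(285,170)),("top",(320,200))):
    p=imaging.capture(c);R=np.array(p["orientation"]);e=np.array(p["eye"])
    uv=cv2.projectPoints(np.array([t,t-[0,0,.019],[.454,-.263,.034]]),cv2.Rodrigues(R.T)[0],-R.T@e,np.array(p["intrinsics"],float),np.array(p["dist"],float))[0][:,0]
    im=cv2.resize(p["frame"][y-65:y+65,x-65:x+65],None,fx=3,fy=3,interpolation=cv2.INTER_CUBIC)*1
    for q in uv:cv2.circle(im,tuple(int(v) for v in (q-[x-65,y-65])*3),3,(0,255,255),1)
    o.append(im)
cv2.imwrite("pics/t.png",np.hstack(o))
E
```

```text
[ 0.45283043 -0.26136772  0.17893827] [-12.2  15.5 -18.8  -0.  -56.   85.7]
```

View pics/t.png

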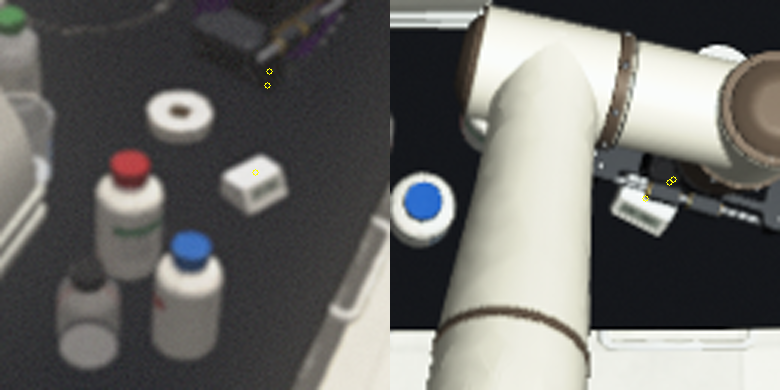

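The arm is well above the red and blue bottles, since none of it shows near them in the scene view. The timer's top is straight below the tips: scene marker at crop (255,172), on the timer and clear of the tape. I'll descend to about 0.08.

apply_moves(moves=[[[0,0,0.02],0],[[0,0,0.02],0],[[0,0,0.02],0],[[0,0,0.01],0],[[0,0,0],0]])

```text
time_s: 12.92
tcp_pos: [0.454, -0.2624, 0.1105]
ee_rot: [[0.958, -0.286, -0.002], [-0.286, -0.958, 0.001], [-0.002, 0.0, -1.0]]
wrist_force: [0.7, 0.4, 0.7]
gripper_width: 0.006
gripper_force: 0.0
```

apply_moves(moves=[[[0,0,0.015],0],[[0,0,0.01],0],[[0,0,0.005],0],[[0,0,0],0],[[0,0,0],0]])

```text
time_s: 13.33
tcp_pos: [0.4548, -0.2629, 0.0818]
ee_rot: [[0.958, -0.285, 0.001], [-0.285, -0.958, -0.0], [0.001, 0.0, -1.0]]
wrist_force: [-0.9, 0.4, 0.1]
gripper_width: 0.007
gripper_force: 0.0
```

```bash
python3 - <<'E'
from h import *
s=r.sense();t=np.array(s["tcp_pos"]);print(t)
p=imaging.capture("scene");R=np.array(p["orientation"]);e=np.array(p["eye"])
uv=cv2.projectPoints(np.array([t,t-[0,0,.019]]),cv2.Rodrigues(R.T)[0],-R.T@e,np.array(p["intrinsics"],float),np.array(p["dist"],float))[0][:,0]
im=cv2.resize(p["frame"][115:215,240:340],None,fx=5,fy=5,interpolation=cv2.INTER_CUBIC)*1
for q in uv:cv2.circle(im,tuple(int(v) for v in (q-[240,115])*5),4,(0,255,255),1)
cv2.imwrite("pics/t2.png",im)
E
```

```text
[ 0.45475955 -0.26286718  0.08178899]
```

View pics/t2.png

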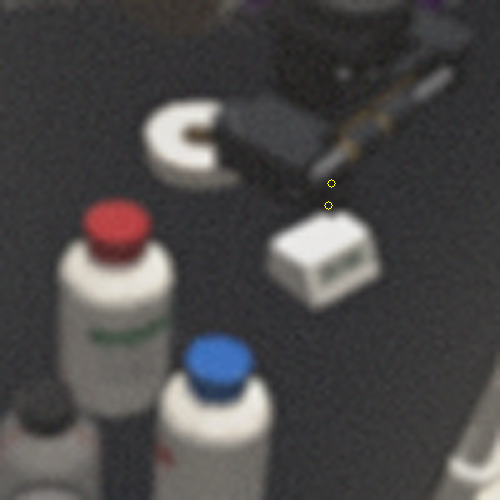

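The fingertips at crop (328,206) hover about 3 cm over the timer's top face (centre near crop (320,238)). Nothing is touched, and the tape and bottles are clear. I'll hold, then hand in.

apply_moves(moves=[[[0,0,0],0],[[0,0,0],0],[[0,0,0],0],[[0,0,0],0],[[0,0,0],0]])

```text
time_s: 13.8
tcp_pos: [0.4544, -0.2627, 0.0814]
ee_rot: [[0.958, -0.286, 0.0], [-0.286, -0.958, -0.0], [0.0, -0.0, -1.0]]
wrist_force: [-0.0, 0.3, -0.5]
gripper_width: 0.005
gripper_force: 0.0
```

apply_moves(moves=[[[0,0,0],0],[[0,0,0],0],[[0,0,0],0],[[0,0,0],0],[[0,0,0],0]])

```text
time_s: 14.22
tcp_pos: [0.4543, -0.2627, 0.0812]
ee_rot: [[0.958, -0.286, -0.0], [-0.286, -0.958, -0.0], [-0.0, 0.0, -1.0]]
wrist_force: [0.2, -0.0, 0.1]
gripper_width: 0.006
gripper_force: 0.0
```

apply_moves(moves=[[[0,0,0],0],[[0,0,0],0],[[0,0,0],0],[[0,0,0],0],[[0,0,0],0]])

```text
time_s: 14.63
tcp_pos: [0.4543, -0.2627, 0.0813]
ee_rot: [[0.958, -0.286, -0.0], [-0.286, -0.958, 0.0], [-0.0, -0.0, -1.0]]
wrist_force: [0.4, 0.0, -0.1]
gripper_width: 0.0
gripper_force: 0.0
```

apply_moves(moves=[[[0,0,0],0],[[0,0,0],0],[[0,0,0],0],[[0,0,0],0],[[0,0,0],0]])

```text
time_s: 15.05
tcp_pos: [0.4544, -0.2627, 0.0812]
ee_rot: [[0.958, -0.286, 0.0], [-0.286, -0.958, -0.0], [0.0, 0.0, -1.0]]
wrist_force: [0.3, 0.1, 0.8]
gripper_width: 0.003
gripper_force: 0.0
```

apply_moves(moves=[[[0,0,0],0],[[0,0,0],0],[[0,0,0],0],[[0,0,0],0],[[0,0,0],0]])

```text
time_s: 15.47
tcp_pos: [0.4544, -0.2627, 0.0813]
ee_rot: [[0.958, -0.286, 0.0], [-0.286, -0.958, 0.0], [0.0, -0.0, -1.0]]
wrist_force: [-0.6, -0.3, -0.0]
gripper_width: 0.005
gripper_force: 0.0
```

```bash
python3 -c "
from station import r
print(r.sense()['tcp_pos'],r.finish_job())"
```

```text
the job is handed in; nothing more can be done
[ 0.45436572 -0.26268773  0.08126569] None
```

I pointed at the blue-capped bottle, the orange-capped tube and the timer in that order, about 2 s each, saw no sign of contact, and handed the job in at about 15.5 s still pointing at the timer; no verdict was returned.

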